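# Sweep the offcuts off the model-maker's board

## Task

Clear the work board: with closed fingers, sweep the three small wooden offcuts (square block, short bar, triangle) along the board and over its end into the scrap tray, the one without partitions. Only push them, do not pick them up, and leave the two finished models (cone and crossed discs), the brush jar and the glue bottle standing where they are.

Things in the scene. Friction and masses are not known exactly. Their poses are not given: they have to be found in the camera images.
- board: Fixed dark wooden work board, 270 mm (its x) by 300 mm (its y), flat top 75 mm above the bench. A wooden fence strip 8 mm thick and 13 mm high runs along each of its two long edges (x = +131 and -131 mm), so parts cannot slide off there; the two short ends are open. Origin: centre of its underside, on the bench; z up. The two trays stand at its two short ends (+y and -y), in either order.
- scrap_tray: Fixed open plywood tray without partitions, the scrap tray: 270 mm (its x) by 130 mm (its y), 70 mm high, walls and floor 5 mm thick. It stands along one short end of the board with its long side parallel to the board's edge and a 2 mm gap to it; its rim is 5 mm lower than the board's top. Origin: centre of its underside; axes parallel to the board's.
- parts_tray: Fixed plywood tray of the same outer size, partitioned into six compartments, with some dowels and discs glued in: the parts tray, at the board's other short end. Not to be used. Origin: centre of its underside.
- offcut_block: Loose pale wooden offcut, a square block 32 x 32 mm, 22 mm high, 14 to 23 g, lying on the board. Origin: its centre, 11 mm above the board; its z points up at the start.
- offcut_bar: Loose pale wooden offcut, a short bar 44 mm (its x) by 24 mm (its y), 20 mm high, 13 to 21 g, lying on the board. Origin: its centre, 10 mm above the board; its z points up at the start.
- offcut_triangle: Loose pale wooden offcut, a flat triangular prism (sides 42 mm, corners 24 mm from its axis), 22 mm high, 11 to 19 g, lying on the board. Origin: its centre, 11 mm above the board; its z points up at the start.
- cone_model: Finished model, a loose pointed pale wooden cone 60 mm tall on a round foot 44 mm across, 60 g, standing near the board's long middle line (its y axis). The offcuts lie on both sides of that line, about 65 to 90 mm off it. Origin: centre of its underside; z up.
- disc_model: Finished model, loose, two upright pale wooden discs 44 mm across that cross each other on a square foot 38 x 38 mm, 53 mm tall, 70 g, standing near the board's long middle line. Origin: centre of its underside; z up.
- brush_jar: Bystander on the bench: white round jar 70 mm across and 75 mm tall with brushes sticking out to 140 mm height. Origin: centre of its underside; z up.
- glue_bottle: Bystander on the bench: white bottle 52 mm across, 100 mm tall. Origin: centre of its underside; z up.

How it is judged:
By the outcome, as a careful person would: the job done as asked, in the order asked, and still so for the second after the job is handed in, with the robot touching nothing.
It also fails if it takes over 58 s, if anything falls off the work surface, if the arm or the gripper's body presses on something with over 40 N, if the wrist force passes 120 N, or if a joint passes its speed limit or range.

## Robot

A 6-joint arm with a two-finger parallel gripper is mounted at the origin on the work surface. World frame = base frame: x ahead of the robot, y to its left, z up, the work surface at z = 0. Lengths are in mm, angles in rad, forces in N, time in s.
With the tool pointing down it reaches from about 350 to 850 mm from the base axis. Payload 8.1 kg.
Tool frame: the origin (TCP) lies between the finger pads; the fingertips stand 8 mm ahead of it and the grasp point (between the pads) lies 11 mm behind it (env.tip_extent is the z of the fingertips in the tool frame, in mm); z points along the fingers, y is the line along which they close (so a half turn about z gives the same grasp; the last joint's range is limited). The gripper opens to 93 mm and grips with 3 to 60 N. Pads are 15 mm wide; open, the fingers measure 128 mm over their backs; the gripper's body (75 mm by 188 mm) begins 65 mm behind the grasp point.
Start: joints at [1.194, 0.13, 1.488, -0, 1.523, -0.085], TCP at [172.584, 574.648, 226.635] pointing down, gripper open.
Joint ranges: [-2.96, 2.96], [-0.89, 2.26], [0.02, 2.5], [-1.34, 4.48], [0, 2.73], [-2.66, 2.66]. Speed limits (rad/s): [2.39, 2.39, 2.79, 3.14, 3.14, 3.14].

## Interface

Orientations are given as a rotation vector (axis times angle).
In Python, from bench import env gives the robot as it stands.
- The arm moves only by the tool play_rows, never from a script. Its argument "steps" is a list of rows, each an object of numbers: "dx", "dy", "dz": the shift along the world's x, y, z in mm; "ax", "ay", "az": the turn, a rotation vector about the world's x, y, z in degrees. A call has 1 to 10 rows; each row shifts and turns the commanded pose from where the row before left it; what a row does not reach is not made up. A row lasts 1/8 s, in which the tool goes at most 62.5 mm and 10.7 degrees, less where a joint would pass 70% of its speed; a pose out of reach is approached as far as the arm can. A call with a gripper value outside its range is refused whole. "fingers" is the closure, from -1 (fully open) to 1 (shut), set as the call begins (left out, the last holds). The fingers move at their own pace and stop on an object; the grip force is fixed at half the most. Time passes only in rows, so rows that do not move let the fingers close. It gives the time, the measured TCP pose, the force, the opening and the grip force at its end, in the units of the state.
- env.get_obs(): the state, without advancing time (a new reading comes with each control period).
- env.read_camera(name): name is "scene" or "top" or "wrist"; returns a dict with "frame" (420x560x3 uint8, red, green, blue), "camera_matrix" (3x3 intrinsics, pixels), "D" ([k1, k2, p1, p2, k3] as OpenCV has them; the pictures are not rectified), "eye" and "attitude" of the camera in the world; the wrist camera has in their place "tool_from_camera" (4x4, takes a point from camera to tool coordinates, whose origin is the TCP and whose axes are the flange's). Camera axes: x right, y up, looking along -z (the intrinsics and any distortion apply to the point x, -y, -z); pixel columns grow to the right and rows downward; lengths in mm; the calibration is good to about 2 mm. A picture is of the moment at which its call begins: read the wrist's pose just before it. There is no depth.
- env.hand_in(): hands the job in; it is judged then, once.
The state is a dict: "t": time; "joint_pos": joint angles; "dq": joint speeds; "joint_efforts": joint torques, N m; "tool_pos": TCP position; "tcp_rot": TCP orientation; "ft_force": force on the tool from outside, world axes, zero at the start; "torque": the same for the moment, N m; "grip_width": finger opening in mm; "gripper_force": force on a finger pad.
Only numpy, scipy, OpenCV 4.12 (cv2) and the standard library are available. Lean on these libraries where they do the work, as an engineer would, in place of code of your own. Each camera call takes 0.05 s, during which the arm holds its last target. There are 200 camera calls.

## Working session

There is one attempt and no reset: what is moved stays moved. The work goes in short steps, Python scripts to look and compute and a tool call to move; the robot and the scene stay as the last step left them, time stands still between calls to the robot, and variables do not carry over. Pictures are saved under pics/ and viewed, at most 10 in all, crops included, and the job is handed in when it is done.

Besides the shell and the picture viewer there is one more tool, called after "Request:" as name(argument=value, ...) on one line, values as JSON. play_rows: Moves the arm, as the interface text tells. Its arguments: {"type":"object","properties":{"steps":{"type":"array"},"fingers":{"type":"number"}},"required":["steps"]}

```bash
mkdir -p pics
cat > h.py <<'E'
import numpy as np, cv2
from scipy.spatial.transform import Rotation as R
from bench import env
def cam(name):
    o=env.get_obs(); c=env.read_camera(name)
    K=np.array(c["camera_matrix"]);D=np.array(c["D"],float)
    if name=="wrist":
        T=np.array(c["tool_from_camera"]); Rt=R.from_rotvec(o["tcp_rot"]).as_matrix()
        A=Rt@T[:3,:3]; e=Rt@T[:3,3]+np.array(o["tool_pos"])
    else:
        e=np.array(c["eye"],float); A=np.array(c["attitude"],float)
        if A.shape!=(3,3): A=R.from_rotvec(A).as_matrix() if A.size==3 else None
    return np.array(c["frame"]),K,D,e,A
def ray(px,C):
    p=cv2.undistortPoints(np.array(px,float).reshape(-1,1,2),C[1],C[2]).reshape(-1,2)
    d=np.c_[p[:,0],-p[:,1],-np.ones(len(p))]@C[4].T
    return d
def onz(px,C,z):
    d=ray(px,C); return C[3]+d*((z-C[3][2])/d[:,2])[:,None]
def save(n,f): cv2.imwrite("pics/"+n,cv2.cvtColor(f,cv2.COLOR_RGB2BGR))
E
python3 - <<'E'
from h import *
for n in("top","scene"):
    c=env.read_camera(n); print(n,c["eye"],c["attitude"],c["camera_matrix"],c["D"]); save(n+"0.png",np.array(c["frame"]))
E
```

```text
top [481.19065424  21.83278301 757.7967599 ] [ 0.16748115 -0.14700475 -1.57488879] [[399.99633926   0.         279.20417128]
 [  0.         399.99633926 209.27647524]
 [  0.           0.           1.        ]] [-0.0070539  0.         0.         0.         0.       ]
scene [1089.28364615  120.93782802  799.39418717] [0.39896119 0.51987297 1.71895856] [[409.80069845   0.         278.38730182]
 [  0.         409.80069845 206.49115449]
 [  0.           0.           1.        ]] [-0.09133302  0.          0.          0.          0.        ]
```

View pics/top0.png

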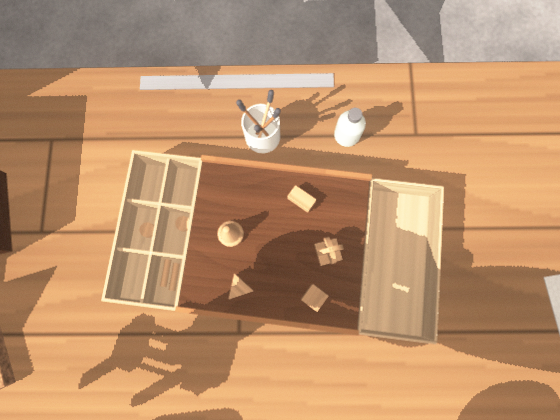

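View pics/scene0.png

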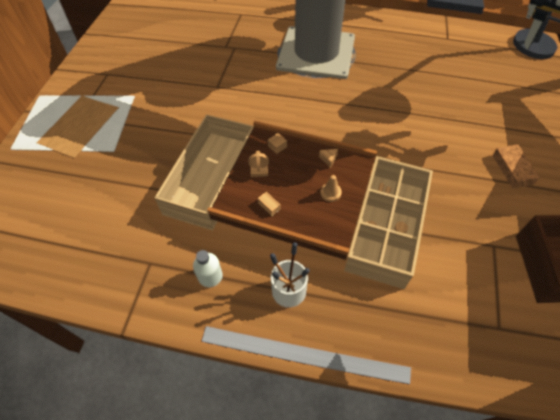

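The top view shows the scrap tray on the right, at (372..443, 180..340), and the partitioned tray on the left. The bar is at (302,198), the block at (315,298), the triangle at (238,287), the cone at (231,233) and the discs at (328,250). The scene view agrees: bar (269,204), block (277,143), triangle (328,158).

```bash
cat > m.py <<'E'
from h import *
if __name__=="__main__":
    T=cam("top");S=cam("scene")
    r=lambda a:np.round(a,1).tolist()
    print("scrap rim",r(onz([[372,180],[443,185],[437,341],[359,334]],T,70)))
    print("parts rim",r(onz([[133,152],[201,158],[176,309],[104,302]],T,70)))
    def mask(f,seedbox,thr):
        g=cv2.cvtColor(f,cv2.COLOR_RGB2HSV)
        x0,y0,x1,y1=seedbox; m=np.zeros(g.shape[:2],np.uint8)
        m[y0:y1,x0:x1]=(f[y0:y1,x0:x1,1]>thr)
        cs,_=cv2.findContours(m,cv2.RETR_EXTERNAL,cv2.CHAIN_APPROX_NONE)
        return max(cs,key=cv2.contourArea)
    B={"bar":[(283,180,322,217),(252,190,286,220)],"block":[(298,280,334,316),(264,130,292,156)],
       "tri":[(222,270,258,303),(316,145,342,168)],"cone":[(214,217,248,250),(316,168,345,203)],"disc":[(310,233,346,268),(245,145,272,180)]}
    for k,(a,b) in B.items():
        out=[]
        for C,bx in((T,a),(S,b)):
            c=mask(C[0],bx,80); m=cv2.moments(c); out.append((m["m10"]/m["m00"],m["m01"]/m["m00"])); 
            rect=cv2.minAreaRect(c); print(k,cv2.contourArea(c),r(rect[0]),r(rect[1]),end=" ")
            if k in("bar","block"):print(r(onz(cv2.boxPoints(rect),C,97)[:,:2]),end="")
            if k=="tri":print(r(onz(cv2.minEnclosingTriangle(c)[1].reshape(-1,2),C,97)[:,:2]),end="")
        d1=ray([out[0]],T)[0];d2=ray([out[1]],S)[0]
        A=np.c_[d1,-d2];s=np.linalg.lstsq(A,S[3]-T[3],rcond=None)[0]
        p=T[3]+s[0]*d1;q=S[3]+s[1]*d2;print("\n  ->",r(p),r(q))
    a=cv2.resize(T[0][170:320,180:380],(800,600),interpolation=cv2.INTER_CUBIC);save("topz.png",a)
    a=cv2.resize(S[0][110:260,190:390],(800,600),interpolation=cv2.INTER_CUBIC);save("scenez.png",a)
E
python3 m.py
```

```text
scrap rim [[671.8, -135.0, 70.0], [661.2, -259.8, 70.0], [397.5, -226.6, 70.0], [409.5, -99.5, 70.0]]
parts rim [[730.0, 295.3, 70.0], [716.8, 170.8, 70.0], [451.9, 204.8, 70.0], [464.2, 327.5, 70.0]]
bar 1108.0 [302.0, 198.0] [36.0, 38.0] [[666.2, 23.0], [665.4, -42.0], [602.9, -40.1], [603.6, 23.6]]bar 277.5 [269.7, 202.1] [24.4, 14.6] [[634.0, -33.4], [606.1, -16.0], [645.3, 25.8], [671.8, 8.3]]
  -> [634.2, -5.1, 87.7] [634.3, -5.5, 87.7]
block 415.5 [314.2, 297.4] [21.3, 21.5] [[465.8, -1.3], [493.3, -22.1], [473.5, -49.5], [446.2, -28.6]]block 114.0 [277.0, 140.0] [11.3, 11.3] [[473.5, -42.2], [445.7, -29.4], [466.5, -6.3], [493.6, -19.2]]
  -> [469.6, -25.5, 96.7] [469.5, -24.6, 96.7]
tri 551.0 [237.5, 284.5] [29.0, 31.0] [[544.0, 125.1], [463.9, 123.5], [485.4, 58.9]]tri 122.5 [330.7, 154.7] [17.7, 14.0] [[526.5, 108.6], [469.3, 115.3], [481.7, 74.8]]
  -> [491.9, 104.4, 100.0] [492.8, 99.5, 99.4]
cone 908.5 [230.5, 233.0] [32.0, 33.0] cone 196.5 [333.7, 188.6] [19.4, 24.7] 
  -> [575.6, 116.5, 85.5] [574.6, 122.6, 86.2]
disc 571.5 [329.5, 250.0] [28.0, 27.6] disc 217.0 [259.0, 161.5] [23.0, 16.0] 
  -> [544.2, -50.6, 96.7] [544.1, -50.2, 96.6]
```

View pics/topz.png

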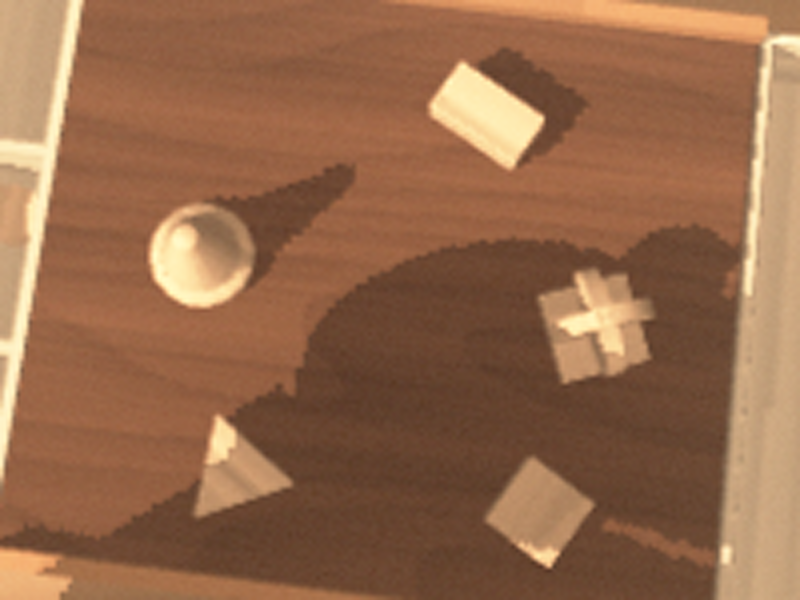

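View pics/scenez.png

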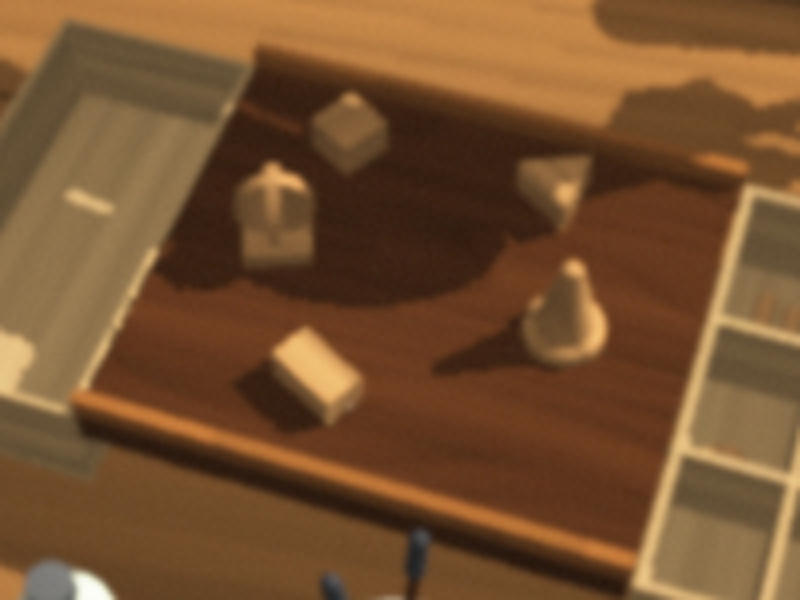

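The zoomed views match. The triangle's flat side faces the parts tray and its apex (292,483) points to the scrap end. The block corner and the bar (about 37° skewed) lie clear of the discs and fences. Next I'll convert the points to board coordinates.

```bash
cat >> h.py <<'E'
YAW=np.deg2rad(-8.0);O=np.array([562.5,35.2])
U=np.array([np.cos(YAW),np.sin(YAW)]);V=np.array([-U[1],U[0]])
bd=lambda p:np.c_[(np.atleast_2d(p)[:,:2]-O)@U,(np.atleast_2d(p)[:,:2]-O)@V]
wd=lambda u,v:O+u*U+v*V
E
python3 - <<'E'
from h import *
C=cam("top");r=lambda a:np.round(a,1).tolist()
z=lambda l:np.array(l)/4.+[180,170]-.4
for n,l,h in(("bar",[(465,62),(545,120),(515,170),(428,107)],95),("block",[(535,457),(595,507),(550,568),(485,520)],97),
 ("tri",[(217,415),(292,483),(193,517)],97),("conefoot",[(150,256),(256,256),(203,204),(203,308)],85),("disc",[(538,297),(565,384),(652,355),(625,272)],90)):
    p=bd(onz(z(l),C,h));print(n,r(p.mean(0)),r(p),r(np.linalg.norm(p-np.roll(p,1,0),axis=1)))
print("fence/board corners",r(bd(onz([[372,180],[359,334],[201,158],[176,309]],C,70))))
o=env.get_obs();m=R.from_rotvec(o["tcp_rot"]).as_matrix();print(o["t"],r(o["tool_pos"]),"tool y",m[:,1],"z",m[:,2],o["grip_width"])
for n,u,v in(("block",-84,-35),("bar",77,15),("tri",-79,95)):print(n,r(wd(u,v)))
E
```

```text
bar [77.2, -33.1] [[98.8, -20.6], [77.9, -57.3], [54.8, -47.2], [77.2, -7.4]] [25.3, 42.3, 25.2, 45.7]
block [-84.1, -74.1] [[-62.4, -69.0], [-79.0, -95.3], [-105.1, -80.0], [-89.9, -51.9]] [32.3, 31.0, 30.2, 31.9]
tri [-84.1, 51.4] [[-62.6, 61.7], [-85.6, 27.3], [-104.1, 65.1]] [41.7, 41.3, 42.1]
conefoot [3.0, 79.4] [[-0.0, 101.7], [5.8, 57.0], [25.0, 82.8], [-19.0, 75.9]] [32.0, 45.1, 32.2, 44.5]
disc [-6.0, -88.2] [[3.3, -63.2], [-31.1, -78.4], [-14.6, -112.8], [18.4, -98.2]] [38.1, 37.6, 38.2, 36.1]
fence/board corners [[132.0, -153.4], [-132.7, -154.6], [133.9, 155.7], [-133.1, 152.6]]
0.25 [172.5, 574.4, 226.1] tool y [ 2.87648478e-01  9.57735690e-01 -8.37545717e-04] z [-3.27350582e-04 -7.76188599e-04 -9.99999645e-01] 93.01106118889074
block [474.4, 12.2]
bar [640.8, 39.3]
tri [497.5, 140.3]
```

Request:
play_rows(fingers=1, steps=[{"dx":20,"dy":-37,"az":-8.1},{"dx":20,"dy":-37,"az":-8.1},{"dx":20,"dy":-37,"az":-8.1},{"dx":20,"dy":-37,"az":-8.1},{"dx":20,"dy":-37,"az":-8.1},{"dx":20,"dy":-37,"az":-8.1},{"dx":20,"dy":-37,"az":-8.1},{"dx":20,"dy":-37,"az":-8.1},{"dx":20,"dy":-37,"az":-8.2},{"dx":20,"dy":-37,"az":-8.2}])

```text
validation failed for argument at $.st...
```

Request:
play_rows(steps=[{"dx":20.5,"dy":-37.5},{"dx":20.5,"dy":-37.5},{"dx":20.5,"dy":-37.5},{"dx":20.5,"dy":-37.5},{"dx":20.5,"dy":-37.5},{"dz":-25},{"dz":-25},{},{},{}])

```text
validation failed for argument at $.st...
```

Request:
play_rows(fingers=1, steps=[{"dx":20,"dy":-37,"dz":0,"ax":0,"ay":0,"az":-8.1},{"dx":20,"dy":-37,"dz":0,"ax":0,"ay":0,"az":-8.1},{"dx":20,"dy":-37,"dz":0,"ax":0,"ay":0,"az":-8.1},{"dx":20,"dy":-37,"dz":0,"ax":0,"ay":0,"az":-8.1},{"dx":20,"dy":-37,"dz":0,"ax":0,"ay":0,"az":-8.1},{"dx":20,"dy":-37,"dz":0,"ax":0,"ay":0,"az":-8.1},{"dx":20,"dy":-37,"dz":0,"ax":0,"ay":0,"az":-8.1},{"dx":20,"dy":-37,"dz":0,"ax":0,"ay":0,"az":-8.1},{"dx":20,"dy":-37,"dz":0,"ax":0,"ay":0,"az":-8.2},{"dx":20,"dy":-37,"dz":0,"ax":0,"ay":0,"az":-8.2}])

```text
t: 1.5
tool_pos: [373.0, 203.4, 226.7]
tcp_rot: [2.374, 2.057, 0.001]
ft_force: [-0.0, 0.4, -0.8]
grip_width: 1.0
gripper_force: 0.0
```

Request:
play_rows(steps=[{"dx":20,"dy":-37,"dz":0,"ax":0,"ay":0,"az":0},{"dx":20,"dy":-37,"dz":0,"ax":0,"ay":0,"az":0},{"dx":20,"dy":-37,"dz":0,"ax":0,"ay":0,"az":0},{"dx":20,"dy":-37,"dz":0,"ax":0,"ay":0,"az":0},{"dx":22,"dy":-38,"dz":0,"ax":0,"ay":0,"az":0},{"dx":0,"dy":0,"dz":-35,"ax":0,"ay":0,"az":0},{"dx":0,"dy":0,"dz":-35,"ax":0,"ay":0,"az":0},{"dx":0,"dy":0,"dz":-30,"ax":0,"ay":0,"az":0},{"dx":0,"dy":0,"dz":0,"ax":0,"ay":0,"az":0}])

```text
t: 2.62
tool_pos: [472.4, 18.7, 124.1]
tcp_rot: [-2.367, -2.06, 0.006]
ft_force: [-0.1, -0.7, -0.5]
grip_width: 0.7
gripper_force: 0.0
```

Run:
```python
from h import *
o=env.get_obs();m=R.from_rotvec(o["tcp_rot"]).as_matrix();print(o["t"],o["tool_pos"],m[:,1],bd(o["tool_pos"]),np.degrees(np.arctan2(m[1,1],m[0,1])),env.tip_extent)
C=cam("wrist");save("w1.png",C[0])
```

```text
2.625 [472.37716382  18.73309354 124.11508579] [ 0.99043314 -0.13788866 -0.00537702] [[-86.9540165  -28.84932623]] -7.92580567368272 8.0
```

View pics/w1.png

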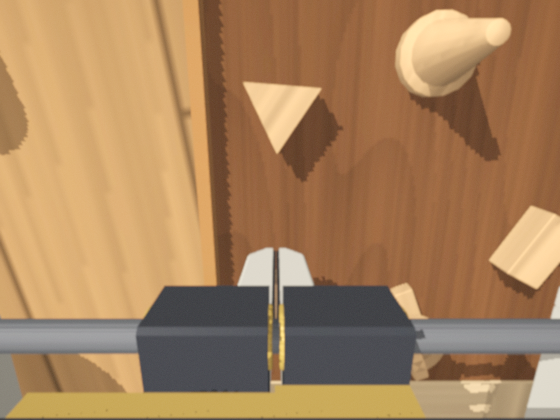

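The wrist view shows the fingertips at (276,260), clear of the triangle at (280,105), with the cone and bar well off to the right. Now I'll lower the tool and push the block.

Request:
play_rows(steps=[{"dx":3,"dy":0,"dz":-20,"ax":0,"ay":0,"az":0},{"dx":0,"dy":0,"dz":-16,"ax":0,"ay":0,"az":0},{"dx":-1.4,"dy":-9.9,"dz":0,"ax":0,"ay":0,"az":0},{"dx":-1.4,"dy":-9.9,"dz":0,"ax":0,"ay":0,"az":0},{"dx":-1.4,"dy":-9.9,"dz":0,"ax":0,"ay":0,"az":0},{"dx":-1.4,"dy":-9.9,"dz":0,"ax":0,"ay":0,"az":0},{"dx":-1.4,"dy":-9.9,"dz":0,"ax":0,"ay":0,"az":0},{"dx":-1.4,"dy":-9.9,"dz":0,"ax":0,"ay":0,"az":0},{"dx":-1.4,"dy":-9.9,"dz":0,"ax":0,"ay":0,"az":0},{"dx":0,"dy":0,"dz":0,"ax":0,"ay":0,"az":0}])

```text
t: 3.92
tool_pos: [467.7, -51.3, 90.6]
tcp_rot: [-2.371, -2.062, 0.0]
ft_force: [-0.5, 0.1, 0.1]
grip_width: 0.4
gripper_force: 0.0
```

Run:
```python
from h import *
o=env.get_obs();print(bd(o["tool_pos"]),o["tool_pos"][2],o["ft_force"])
a=cam("top")[0][150:345,180:450];b=cam("scene")[0][100:240,150:400]
a=cv2.resize(a,(400,289),interpolation=cv2.INTER_CUBIC);b=cv2.resize(b,(400,224),interpolation=cv2.INTER_CUBIC)
save("c1.png",np.vstack([a,b]))
```

```text
[[-81.86666612 -98.90111317]] 90.58035833946352 [-0.52040091  0.08499038  0.07878847]
```

View pics/c1.png

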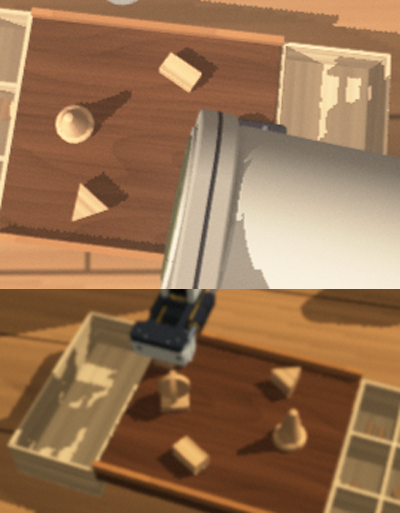

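The view is mostly occluded by the arm, but the discs look undisturbed and the block is hidden in front of the fingers. I'll continue the push over the edge.

Request:
play_rows(steps=[{"dx":-1.4,"dy":-9.9,"dz":-1,"ax":0,"ay":0,"az":0},{"dx":-1.4,"dy":-9.9,"dz":-1,"ax":0,"ay":0,"az":0},{"dx":-1.4,"dy":-9.9,"dz":0,"ax":0,"ay":0,"az":0},{"dx":-1.4,"dy":-9.9,"dz":0,"ax":0,"ay":0,"az":0},{"dx":-1.4,"dy":-9.9,"dz":0,"ax":0,"ay":0,"az":0},{"dx":-1.4,"dy":-9.9,"dz":0,"ax":0,"ay":0,"az":0},{"dx":-1.4,"dy":-9.9,"dz":0,"ax":0,"ay":0,"az":0},{"dx":-1.4,"dy":-9.9,"dz":0,"ax":0,"ay":0,"az":0},{"dx":-1.4,"dy":-9.9,"dz":0,"ax":0,"ay":0,"az":0},{"dx":0,"dy":0,"dz":0,"ax":0,"ay":0,"az":0}])

```text
t: 5.28
tool_pos: [455.1, -140.5, 88.7]
tcp_rot: [2.371, 2.062, -0.0]
ft_force: [-0.0, -0.2, -0.9]
grip_width: 0.8
gripper_force: 0.0
```

Request:
play_rows(steps=[{"dx":0,"dy":0,"dz":42,"ax":0,"ay":0,"az":0},{"dx":0,"dy":0,"dz":43,"ax":0,"ay":0,"az":0},{"dx":26.5,"dy":26.5,"dz":0,"ax":0,"ay":0,"az":0},{"dx":26.5,"dy":26.5,"dz":0,"ax":0,"ay":0,"az":0},{"dx":26.5,"dy":26.5,"dz":0,"ax":0,"ay":0,"az":0},{"dx":26.5,"dy":26.5,"dz":0,"ax":0,"ay":0,"az":0},{"dx":26.5,"dy":26.5,"dz":0,"ax":0,"ay":0,"az":0},{"dx":26.5,"dy":26.5,"dz":0,"ax":0,"ay":0,"az":0},{"dx":26.5,"dy":26.5,"dz":0,"ax":0,"ay":0,"az":0},{"dx":0,"dy":0,"dz":0,"ax":0,"ay":0,"az":0}])

```text
t: 6.52
tool_pos: [641.5, 48.1, 172.9]
tcp_rot: [-2.366, -2.065, 0.0]
ft_force: [0.2, -0.6, -0.4]
grip_width: 0.5
gripper_force: 0.0
```

Run:
```python
from h import *
o=env.get_obs();print(bd(o["tool_pos"]),o["tool_pos"])
a=cam("top")[0][150:345,180:450];b=cam("scene")[0][100:240,150:400]
a=cv2.resize(a,(500,361),interpolation=cv2.INTER_CUBIC);b=cv2.resize(b,(500,239),interpolation=cv2.INTER_CUBIC)
save("c2.png",np.vstack([a,b]))
```

```text
[[76.40852603 23.72400123]] [641.46666633  48.05910937 172.91350751]
```

View pics/c2.png

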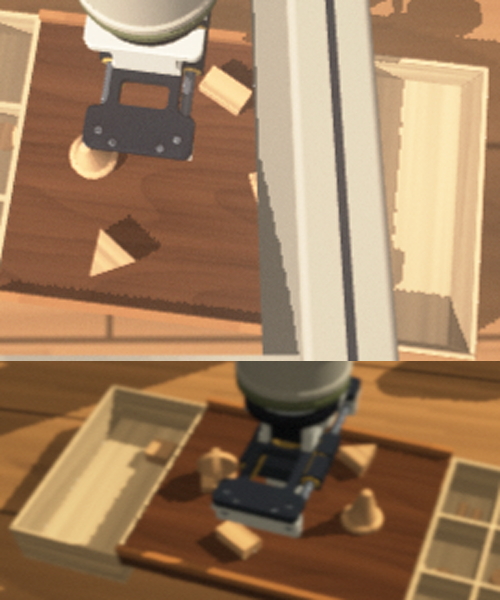

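The block now lies in the scrap tray (scene crop at (155,450)), and the discs, cone and triangle are unmoved. Next is the bar.

Request:
play_rows(steps=[{"dx":0,"dy":0,"dz":-42,"ax":0,"ay":0,"az":0},{"dx":0,"dy":0,"dz":-42,"ax":0,"ay":0,"az":0},{"dx":-1,"dy":-8,"dz":0,"ax":0,"ay":0,"az":0},{"dx":-1.4,"dy":-9.9,"dz":0,"ax":0,"ay":0,"az":0},{"dx":-1.4,"dy":-9.9,"dz":0,"ax":0,"ay":0,"az":0},{"dx":-1.4,"dy":-9.9,"dz":0,"ax":0,"ay":0,"az":0},{"dx":-1.4,"dy":-9.9,"dz":0,"ax":0,"ay":0,"az":0},{"dx":-1.4,"dy":-9.9,"dz":0,"ax":0,"ay":0,"az":0},{"dx":-1.4,"dy":-9.9,"dz":0,"ax":0,"ay":0,"az":0},{"dx":0,"dy":0,"dz":0,"ax":0,"ay":0,"az":0}])

```text
t: 7.88
tool_pos: [631.2, -22.5, 89.5]
tcp_rot: [-2.371, -2.062, 0.0]
ft_force: [0.3, 0.5, 0.1]
grip_width: 0.3
gripper_force: 0.0
```

Run:
```python
from h import *
o=env.get_obs();print(bd(o["tool_pos"]),o["tool_pos"])
a=cam("top")[0][150:345,180:450];b=cam("scene")[0][100:240,150:400]
a=cv2.resize(a,(500,361),interpolation=cv2.INTER_CUBIC);b=cv2.resize(b,(500,239),interpolation=cv2.INTER_CUBIC)
save("c3.png",np.vstack([a,b]))
```

```text
[[ 76.01725929 -47.60874795]] [631.15160746 -22.52498059  89.54791709]
```

View pics/c3.png

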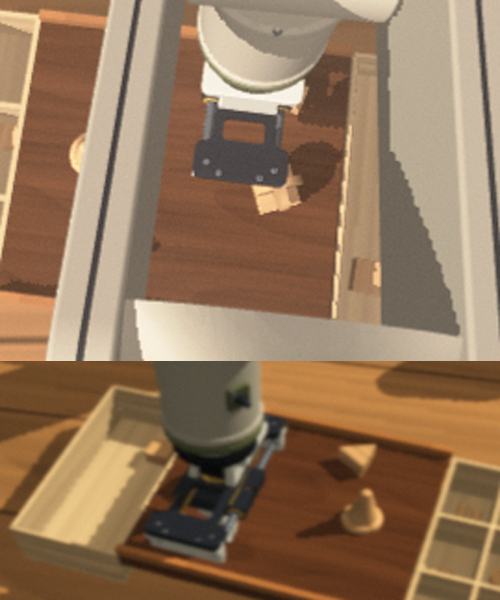

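The bar is just visible ahead of the fingers, at (302,98) in the top crop and still in line. I'll keep pushing.

Request:
play_rows(steps=[{"dx":-1.4,"dy":-9.9,"dz":0,"ax":0,"ay":0,"az":0},{"dx":-1.4,"dy":-9.9,"dz":0,"ax":0,"ay":0,"az":0},{"dx":-1.4,"dy":-9.9,"dz":0,"ax":0,"ay":0,"az":0},{"dx":-1.4,"dy":-9.9,"dz":0,"ax":0,"ay":0,"az":0},{"dx":-1.4,"dy":-9.9,"dz":0,"ax":0,"ay":0,"az":0},{"dx":-1.4,"dy":-9.9,"dz":0,"ax":0,"ay":0,"az":0},{"dx":-1.4,"dy":-9.9,"dz":0,"ax":0,"ay":0,"az":0},{"dx":-1.4,"dy":-9.9,"dz":0,"ax":0,"ay":0,"az":0}])

```text
t: 8.98
tool_pos: [620.0, -101.5, 89.7]
tcp_rot: [2.369, 2.063, 0.0]
ft_force: [0.7, 0.2, -0.3]
grip_width: 0.3
gripper_force: 0.0
```

Request:
play_rows(steps=[{"dx":-1.4,"dy":-9.9,"dz":0,"ax":0,"ay":0,"az":0},{"dx":-1.4,"dy":-9.9,"dz":0,"ax":0,"ay":0,"az":0},{"dx":-1.4,"dy":-9.9,"dz":0,"ax":0,"ay":0,"az":0},{"dx":-1.4,"dy":-9.9,"dz":0,"ax":0,"ay":0,"az":0},{"dx":-1.4,"dy":-9.9,"dz":0,"ax":0,"ay":0,"az":0},{"dx":-1.4,"dy":-9.9,"dz":0,"ax":0,"ay":0,"az":0},{"dx":0,"dy":0,"dz":0,"ax":0,"ay":0,"az":0},{"dx":0,"dy":0,"dz":40,"ax":0,"ay":0,"az":0},{"dx":0,"dy":0,"dz":43,"ax":0,"ay":0,"az":0},{"dx":0,"dy":0,"dz":0,"ax":0,"ay":0,"az":0}])

```text
t: 10.22
tool_pos: [614.5, -160.8, 178.0]
tcp_rot: [2.364, 2.058, 0.007]
ft_force: [0.3, 0.2, -0.3]
grip_width: 0.2
gripper_force: 0.0
```

Request:
play_rows(steps=[{"dx":-15,"dy":38,"dz":0,"ax":0,"ay":0,"az":0},{"dx":-15,"dy":38,"dz":0,"ax":0,"ay":0,"az":0},{"dx":-15,"dy":38,"dz":0,"ax":0,"ay":0,"az":0},{"dx":-15,"dy":38,"dz":0,"ax":0,"ay":0,"az":0},{"dx":-15,"dy":38,"dz":0,"ax":0,"ay":0,"az":0},{"dx":-15,"dy":38,"dz":0,"ax":0,"ay":0,"az":0},{"dx":-15,"dy":38,"dz":0,"ax":0,"ay":0,"az":0},{"dx":-16,"dy":40,"dz":0,"ax":0,"ay":0,"az":0},{"dx":0,"dy":0,"dz":0,"ax":0,"ay":0,"az":0}])

```text
t: 11.35
tool_pos: [489.1, 148.2, 171.7]
tcp_rot: [-2.365, -2.066, 0.001]
ft_force: [0.6, 0.3, 0.2]
grip_width: 0.7
gripper_force: 0.0
```

Run:
```python
from h import *
o=env.get_obs();print(bd(o["tool_pos"]),o["tool_pos"])
a=cam("top")[0][150:345,180:450];b=cam("scene")[0][100:240,150:400]
a=cv2.resize(a,(500,361),interpolation=cv2.INTER_CUBIC);b=cv2.resize(b,(500,239),interpolation=cv2.INTER_CUBIC)
save("c4.png",np.vstack([a,b]))
```

```text
[[-88.39833625 101.64939073]] [489.1088112  148.16281642 171.73755907]
```

View pics/c4.png

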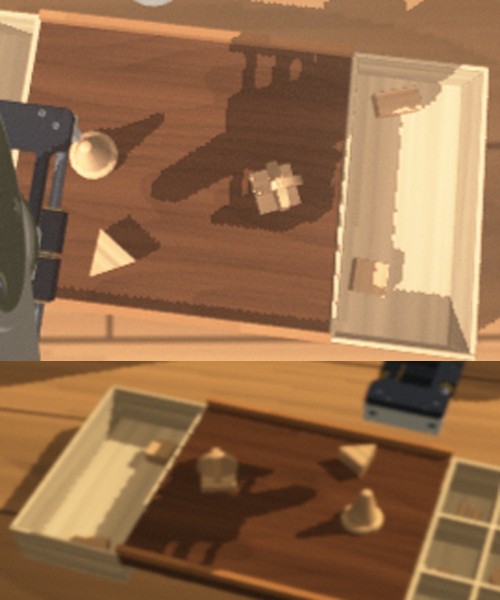

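The block (370,275) and bar (398,102) are both in the scrap tray, and the cone and discs are standing. The fingers are behind the triangle, 4 mm to the side, so I'll correct that and push.

Request:
play_rows(steps=[{"dx":4,"dy":-1,"dz":-41,"ax":0,"ay":0,"az":0},{"dx":0,"dy":0,"dz":-42,"ax":0,"ay":0,"az":0},{"dx":0,"dy":0,"dz":0,"ax":0,"ay":0,"az":0},{"dx":-1.4,"dy":-9.9,"dz":0,"ax":0,"ay":0,"az":0},{"dx":-1.4,"dy":-9.9,"dz":0,"ax":0,"ay":0,"az":0},{"dx":-1.4,"dy":-9.9,"dz":0,"ax":0,"ay":0,"az":0},{"dx":-1.4,"dy":-9.9,"dz":0,"ax":0,"ay":0,"az":0},{"dx":-1.4,"dy":-9.9,"dz":0,"ax":0,"ay":0,"az":0},{"dx":-1.4,"dy":-9.9,"dz":0,"ax":0,"ay":0,"az":0},{"dx":-1.4,"dy":-9.9,"dz":0,"ax":0,"ay":0,"az":0}])

```text
t: 12.7
tool_pos: [484.7, 74.8, 89.6]
tcp_rot: [-2.369, -2.063, 0.0]
ft_force: [-0.0, 0.9, 0.5]
grip_width: 0.7
gripper_force: 0.1
```

Run:
```python
from h import *
o=env.get_obs();print(bd(o["tool_pos"]),o["tool_pos"],o["ft_force"])
```

```text
[[-82.51736437  28.37025786]] [484.73406571  74.77835794  89.59731873] [-0.0249568   0.92376404  0.47752869]
```

Request:
play_rows(steps=[{"dx":-1.4,"dy":-9.9,"dz":0,"ax":0,"ay":0,"az":0},{"dx":-1.4,"dy":-9.9,"dz":0,"ax":0,"ay":0,"az":0},{"dx":-1.4,"dy":-9.9,"dz":0,"ax":0,"ay":0,"az":0},{"dx":-1.4,"dy":-9.9,"dz":0,"ax":0,"ay":0,"az":0},{"dx":-1.4,"dy":-9.9,"dz":0,"ax":0,"ay":0,"az":0},{"dx":-1.4,"dy":-9.9,"dz":0,"ax":0,"ay":0,"az":0},{"dx":-1.4,"dy":-9.9,"dz":0,"ax":0,"ay":0,"az":0},{"dx":-1.4,"dy":-9.9,"dz":0,"ax":0,"ay":0,"az":0},{"dx":-1.4,"dy":-9.9,"dz":0,"ax":0,"ay":0,"az":0},{"dx":-1.4,"dy":-9.9,"dz":0,"ax":0,"ay":0,"az":0}])

```text
t: 13.95
tool_pos: [470.8, -24.2, 89.7]
tcp_rot: [2.37, 2.063, 0.0]
ft_force: [-1.1, -0.4, -0.7]
grip_width: 0.3
gripper_force: 0.0
```

Request:
play_rows(steps=[{"dx":-1.4,"dy":-9.9,"dz":0,"ax":0,"ay":0,"az":0},{"dx":-1.4,"dy":-9.9,"dz":0,"ax":0,"ay":0,"az":0},{"dx":-1.4,"dy":-9.9,"dz":0,"ax":0,"ay":0,"az":0},{"dx":-1.4,"dy":-9.9,"dz":0,"ax":0,"ay":0,"az":0},{"dx":-1.4,"dy":-9.9,"dz":0,"ax":0,"ay":0,"az":0},{"dx":-1.4,"dy":-9.9,"dz":0,"ax":0,"ay":0,"az":0},{"dx":-1.4,"dy":-9.9,"dz":0,"ax":0,"ay":0,"az":0},{"dx":-1.4,"dy":-9.9,"dz":0,"ax":0,"ay":0,"az":0},{"dx":-1.4,"dy":-9.9,"dz":0,"ax":0,"ay":0,"az":0},{"dx":-1.4,"dy":-9.9,"dz":0,"ax":0,"ay":0,"az":0}])

```text
t: 15.2
tool_pos: [456.8, -123.2, 89.6]
tcp_rot: [-2.37, -2.063, 0.0]
ft_force: [0.4, -0.6, 0.6]
grip_width: 0.3
gripper_force: 0.0
```

Request:
play_rows(steps=[{"dx":-1.4,"dy":-9.9,"dz":0,"ax":0,"ay":0,"az":0},{"dx":-1.4,"dy":-9.9,"dz":0,"ax":0,"ay":0,"az":0},{"dx":0,"dy":0,"dz":0,"ax":0,"ay":0,"az":0},{"dx":0,"dy":0,"dz":40,"ax":0,"ay":0,"az":0},{"dx":0,"dy":0,"dz":45,"ax":0,"ay":0,"az":0},{"dx":4,"dy":50,"dz":10,"ax":0,"ay":0,"az":0},{"dx":4,"dy":50,"dz":10,"ax":0,"ay":0,"az":0},{"dx":4,"dy":50,"dz":10,"ax":0,"ay":0,"az":0},{"dx":4,"dy":50,"dz":10,"ax":0,"ay":0,"az":0},{"dx":4,"dy":50,"dz":10,"ax":0,"ay":0,"az":0}])

```text
t: 16.45
tool_pos: [473.9, 109.6, 225.1]
tcp_rot: [2.369, 2.063, 0.001]
ft_force: [0.2, -0.4, -0.1]
grip_width: 1.0
gripper_force: 0.0
```

Request:
play_rows(steps=[{"dx":2,"dy":40,"dz":0,"ax":0,"ay":0,"az":0},{"dx":2,"dy":40,"dz":0,"ax":0,"ay":0,"az":0},{"dx":0,"dy":0,"dz":0,"ax":0,"ay":0,"az":0},{"dx":0,"dy":0,"dz":0,"ax":0,"ay":0,"az":0}])

```text
t: 16.95
tool_pos: [477.9, 187.4, 224.4]
tcp_rot: [2.369, 2.064, -0.001]
ft_force: [0.2, -0.1, -0.5]
grip_width: 0.9
gripper_force: 0.0
```

Run:
```python
from h import *
a=cam("top")[0][150:345,180:450];b=cam("scene")[0][100:240,150:400]
a=cv2.resize(a,(500,361),interpolation=cv2.INTER_CUBIC);b=cv2.resize(b,(500,239),interpolation=cv2.INTER_CUBIC)
save("c5.png",np.vstack([a,b]))
```

```text
(no output)
```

View pics/c5.png

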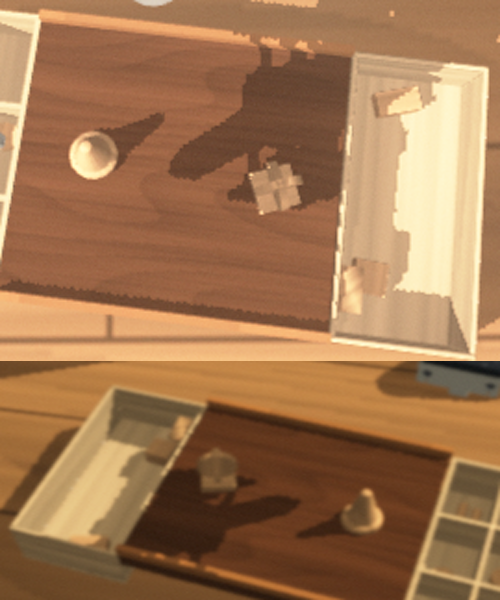

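The board is clear and the cone and discs are standing. The triangle is in the tray near the block, at (352,288) in the top crop and (180,428) in the scene crop. I'll check that it sits below the rim.

Run:
```python
from h import *
T=cam("top");S=cam("scene")
d1=ray([[370.1,305.5]],T)[0];d2=ray([[240,139.2]],S)[0]
s=np.linalg.lstsq(np.c_[d1,-d2],S[3]-T[3],rcond=None)[0]
p=T[3]+s[0]*d1;q=S[3]+s[1]*d2;print(p,q,bd(p))
```

```text
[ 454.83198262 -121.45465355   63.50390652] [ 454.51810595 -119.29698763   63.07052593] [[ -84.81808572 -170.11459308]]
```

Run:
```python
from h import *
T=cam("top");S=cam("scene")
np.set_printoptions(linewidth=250)
print("top G rows 284-322, cols 360-396");print(T[0][284:322:1,360:396:1,0])
print("scene rows 126-156, cols 222-254");print(S[0][126:156,222:254,0])
```

```text
top G rows 284-322, cols 360-396
[[154 144 185 ... 207 204 202]
 [151 174 223 ... 207 207 206]
 [150 228 253 ... 206 208 208]
 ...
 [254 245 209 ... 198 199 202]
 [253 242 204 ... 198 199 201]
 [249 229 192 ... 199 199 200]]
scene rows 126-156, cols 222-254
[[102 101 100  98  99  98  98  99 100 101 104 104 105 107 104 104 102 103 103 104 104 106 109 117 123 129 137 148 162 172 162 126]
 [109 106 105 104 101 100 100  98  98  96 100 100 102 101 104 103 104 102 104 102 101 102 102 104 105 107 108 116 129 137 130 101]
 [109 108 108 111 108 106 106 104 101 101 100  99  99  99  99 102 100 100  99 101  98 101 104 102 101 103 104 106 118 123 108  86]
 [108 110 108 110 113 111 109 110 110 109 107 105 103 102 101 101 100  98  97  99  99 100 100 101 101 103 106 113 122 120  99  82]
 [104 106 107 109 110 108 111 110 113 112 111 112 110 107 107 105 103 103 101 100 101  99  99  99  99 103 115 132 132 116  97  88]
 [104 103 102 104 107 107 107 108 108 109 111 112 112 112 112 111 112 119 121 116 109 106 104 101 101 108 133 161 147 114  95  92]
 [101 103 102 102 102 103 104 107 105 108 108 107 111 11
[... 2388 characters left out ...]
 94  94  94  95  96  96  99 100 100 101 103]
 [171 155 144 144 145 142 139 138 134 133 135 132 131 128 120 126 164 185 154 113  96  94  95  93  91  94  93  94  96  97  98  98]
 [160 149 145 141 142 142 139 135 135 133 133 132 129 122 115 144 188 193 150 108  99  98  96  96  94  95  95  92  92  94  95  98]
 [138 135 136 138 138 138 135 136 135 133 132 132 125 114 122 167 197 179 134 104 102 101  99  99  98  98  95  96  96  98 104 113]
 [126 121 120 124 128 130 131 133 133 133 133 130 118 111 134 178 193 155 116 104 104 101 101 101 101 100 101  99 101 108 123 138]
 [124 112 109 109 109 113 115 123 126 129 128 123 112 119 146 165 158 130 109 105 105 104 103 104 103 102 103 101 107 121 139 154]]
```

Run:
```python
from h import *
import sys
T=cam("top")
np.set_printoptions(linewidth=250,threshold=sys.maxsize)
print(T[0][286:326,358:394,0])
r=lambda a:np.round(a,1).tolist()
S=cam("scene")
for z in(50,60,70,75):print(z,r(bd(onz([[239.5,132.5],[236.5,145],[241,144]],S,z))))
```

```text
[[156 157 152 227 253 241 238 211 207 206 203 204 209 216 215 211 212 211 212 209 204 204 207 209 213 213 214 218 221 220 220 218 218 214 211 208]
 [162 157 147 228 255 253 236 213 207 203 203 204 211 214 216 213 211 209 210 207 207 205 206 209 212 208 218 219 219 220 220 220 218 215 213 207]
 [162 158 145 228 255 252 224 211 210 204 201 202 209 205 207 207 210 208 210 206 204 204 205 210 209 214 218 222 221 220 221 220 218 213 211 205]
 [160 152 140 229 255 251 218 212 207 204 200 201 190 169 177 194 200 206 203 198 200 202 209 209 210 214 216 221 221 220 219 218 216 216 209 209]
 [162 152 141 233 255 250 216 210 206 206 201 191 162 134 160 202 196 190 185 184 192 195 203 205 202 206 212 219 221 219 220 219 217 214 208 208]
 [159 151 136 231 254 250 208 210 208 202 201 188 152 138 162 197 196 195 199 204 207 203 199 191 188 192 206 219 215 211 213 212 216 210 208 206]
 [152 144 133 229 254 249 205 204 204 200 204 187 150 143 167 199 196 194 195 200 200 201 202 200 204 210 215 214 204 197 193 206 213 213 209 207]
 [153 143 135 231 254 248 189 191 188 198 211 195 168 164 180 195 195 1
[... 4302 characters left out ...]
216 219 213 211 207 203 203 201 200]
 [160 191 210 210 212 208 205 205 206 211 217 216 215 213 212 212 210 205 205 203 204 207 211 211 215 219 219 218 217 214 210 206 205 201 199 198]
 [156 194 208 216 207 204 205 209 212 216 216 216 213 212 212 208 210 207 205 201 206 207 209 211 216 220 220 217 214 211 210 205 201 201 202 200]
 [161 194 206 209 209 208 206 213 218 216 216 214 214 211 209 210 207 206 202 203 207 210 209 215 216 218 219 217 216 211 208 206 202 202 201 198]]
50 [[-116.2, -183.7], [-75.8, -174.5], [-82.4, -165.4]]
60 [[-107.8, -179.1], [-68.0, -170.1], [-74.5, -161.1]]
70 [[-99.5, -174.6], [-60.2, -165.6], [-66.6, -156.8]]
75 [[-95.3, -172.3], [-56.3, -163.4], [-62.6, -154.6]]
```

Run:
```python
from h import *
T=cam("top");S=cam("scene");r=lambda a:np.round(a).tolist()
for z in(20,30,40,50,60):print(z,r(bd(onz([[365,310],[365,318],[375,319],[366,297],[375,307]],T,z))),"S",r(bd(onz([[238.5,132],[244,134],[236.5,145]],S,z))))
```

```text
20 [[-94.0, -171.0], [-108.0, -172.0], [-107.0, -190.0], [-71.0, -171.0], [-87.0, -188.0]] S [[-142.0, -201.0], [-140.0, -184.0], [-99.0, -188.0]]
30 [[-94.0, -169.0], [-108.0, -170.0], [-107.0, -188.0], [-71.0, -169.0], [-87.0, -186.0]] S [[-134.0, -196.0], [-132.0, -180.0], [-91.0, -183.0]]
40 [[-94.0, -167.0], [-107.0, -168.0], [-107.0, -185.0], [-72.0, -167.0], [-86.0, -184.0]] S [[-125.0, -191.0], [-123.0, -176.0], [-84.0, -179.0]]
50 [[-94.0, -165.0], [-107.0, -166.0], [-106.0, -183.0], [-72.0, -165.0], [-86.0, -181.0]] S [[-117.0, -187.0], [-115.0, -171.0], [-76.0, -175.0]]
60 [[-93.0, -163.0], [-106.0, -164.0], [-106.0, -181.0], [-72.0, -163.0], [-86.0, -179.0]] S [[-109.0, -182.0], [-107.0, -167.0], [-68.0, -170.0]]
```

The triangle lies fully inside the walls (board-frame y −163 to −190), about 10 mm below the rim, and it has not moved between looks. I'm handing in.

```bash
python3 -c "
from bench import env
print(env.hand_in())"
```

```text
the job is handed in; nothing more can be done
None
```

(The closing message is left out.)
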